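# Re-rack tested power modules in reverse order

## Task

Move the four tested power modules from the orange-brown test rack to the empty aluminium rack in reverse order: the module that stood nearest the robot goes into the farthest nest, the second into the third, the third into the second and the farthest into the nearest. Set each one down gently, upright and flat on the floor of its nest (do not drop it in), then let go and leave them all at rest.

Things in the scene. Friction and masses are not known exactly. Their poses are not given: they have to be found in the camera images.
- transformer: Loose module, 0.28 kg, with a transformer (dark steel frame, copper winding): centred block 36 (x) x 30 mm (y), top 42 mm above the underside; grip its 30 mm width. Base: aluminium plate with green circuit board, 46 (x, along the rack) x 58 mm (y), board top 8 mm above the underside, chips 3 mm tall near the y edges. Origin: centre of the underside, z up.
- heatsink: Loose module, 0.18 kg, with a finned aluminium heat sink: centred, 40 (x) x 36 mm (y), top 46 mm above the underside, fins along x; grip its 36 mm width. Base: aluminium plate with green circuit board, 46 (x, along the rack) x 58 mm (y), board top 8 mm above the underside, chips 3 mm tall near the y edges. Origin: centre of the underside, z up.
- capacitor: Loose module, 0.14 kg, with one upright black round capacitor (grey top): centred, diameter 30 mm, top 50 mm above the underside; grip it. Base: aluminium plate with green circuit board, 46 (x, along the rack) x 58 mm (y), board top 8 mm above the underside, chips 3 mm tall near the y edges. Origin: centre of the underside, z up.
- relays: Loose module, 0.15 kg, with three white box relays in a line along x: centred, together 42 (x) x 18 mm (y), top 38 mm above the underside; grip the 18 mm width. Base: aluminium plate with green circuit board, 46 (x, along the rack) x 58 mm (y), board top 8 mm above the underside, chips 3 mm tall near the y edges. Origin: centre of the underside, z up.
- test_rack: Full rack, left or right of the robot: orange-brown board 14 mm thick with a row of four black, grey-walled nests holding the modules. Fixed, 300 (x) x 94 mm (y), 35 mm tall wire handle at each end. Origin: centre of underside; +x along the row, away from the robot; z up. Nest centres at x -105, -35, 35, 105 mm, y 0; nest floors at z 18 mm.
- ship_rack: Empty rack on the other side: aluminium, with a row of four black, grey-walled nests. Fixed, 300 (x) x 94 mm (y), 35 mm tall wire handle at each end. Origin: centre of underside; +x along the row, away from the robot; z up. Nest centres at x -105 (nearest the robot), -35, 35, 105 mm (farthest), y 0; floors at z 18 mm; each 60 (x) x 74 mm (y) inside, walls 4 mm thick, 7 mm above the floor.
- transformer_nest: Black, grey-walled nest on the full rack in which the transformer module starts (all four alike); fixed, so it marks that starting place. 60 (x) x 74 mm (y) inside, walls 4 mm thick, 7 mm above the floor. Origin: centre of its underside, floor 4 mm above; axes as the full rack's.
- heatsink_nest: Black, grey-walled nest on the full rack in which the heatsink module starts (all four alike); fixed, so it marks that starting place. 60 (x) x 74 mm (y) inside, walls 4 mm thick, 7 mm above the floor. Origin: centre of its underside, floor 4 mm above; axes as the full rack's.
- capacitor_nest: Black, grey-walled nest on the full rack in which the capacitor module starts (all four alike); fixed, so it marks that starting place. 60 (x) x 74 mm (y) inside, walls 4 mm thick, 7 mm above the floor. Origin: centre of its underside, floor 4 mm above; axes as the full rack's.
- relays_nest: Black, grey-walled nest on the full rack in which the relays module starts (all four alike); fixed, so it marks that starting place. 60 (x) x 74 mm (y) inside, walls 4 mm thick, 7 mm above the floor. Origin: centre of its underside, floor 4 mm above; axes as the full rack's.

How it is judged (in metres and radians):
At the end, for the whole second after the job is handed in: All four modules stand in the aluminium rack in reversed order (first to fourth nest, second to third and so on): each within 12 mm of its nest's centre along and across the rack, underside within 4 mm of the nest floor, upright within 0.1 rad, released, at rest (below 0.02 m/s) (((x of transformer_nest in the frame of test_rack between -0.125 and -0.085 m and x of transformer in the frame of ship_rack between 0.093 and 0.117 m) or (x of transformer_nest in the frame of test_rack between -0.055 and -0.015 m and x of transformer in the frame of ship_rack between 0.023 and 0.047 m) or (x of transformer_nest in the frame of test_rack between 0.015 and 0.055 m and x of transformer in the frame of ship_rack between -0.047 and -0.023 m) or (x of transformer_nest in the frame of test_rack between 0.085 and 0.125 m and x of transformer in the frame of ship_rack between -0.117 and -0.093 m)) and y of transformer in the frame of ship_rack between -0.012 and 0.012 m and z of transformer in the frame of ship_rack between 0.014 and 0.022 m and angle between each of transformer, heatsink, capacitor, relays's own z axis and vertical below 0.1 rad and linear speed of each of transformer, heatsink, capacitor, relays below 0.02 m/s and ((x of heatsink_nest in the frame of test_rack between -0.125 and -0.085 m and x of heatsink in the frame of ship_rack between 0.093 and 0.117 m) or (x of heatsink_nest in the frame of test_rack between -0.055 and -0.015 m and x of heatsink in the frame of ship_rack between 0.023 and 0.047 m) or (x of heatsink_nest in the frame of test_rack between 0.015 and 0.055 m and x of heatsink in the frame of ship_rack between -0.047 and -0.023 m) or (x of heatsink_nest in the frame of test_rack between 0.085 and 0.125 m and x of heatsink in the frame of ship_rack between -0.117 and -0.093 m)) and y of heatsink in the frame of ship_rack between -0.012 and 0.012 m and z of heatsink in the frame of ship_rack between 0.014 and 0.022 m and ((x of capacitor_nest in the frame of test_rack between -0.125 and -0.085 m and x of capacitor in the frame of ship_rack between 0.093 and 0.117 m) or (x of capacitor_nest in the frame of test_rack between -0.055 and -0.015 m and x of capacitor in the frame of ship_rack between 0.023 and 0.047 m) or (x of capacitor_nest in the frame of test_rack between 0.015 and 0.055 m and x of capacitor in the frame of ship_rack between -0.047 and -0.023 m) or (x of capacitor_nest in the frame of test_rack between 0.085 and 0.125 m and x of capacitor in the frame of ship_rack between -0.117 and -0.093 m)) and y of capacitor in the frame of ship_rack between -0.012 and 0.012 m and z of capacitor in the frame of ship_rack between 0.014 and 0.022 m and ((x of relays_nest in the frame of test_rack between -0.125 and -0.085 m and x of relays in the frame of ship_rack between 0.093 and 0.117 m) or (x of relays_nest in the frame of test_rack between -0.055 and -0.015 m and x of relays in the frame of ship_rack between 0.023 and 0.047 m) or (x of relays_nest in the frame of test_rack between 0.015 and 0.055 m and x of relays in the frame of ship_rack between -0.047 and -0.023 m) or (x of relays_nest in the frame of test_rack between 0.085 and 0.125 m and x of relays in the frame of ship_rack between -0.117 and -0.093 m)) and y of relays in the frame of ship_rack between -0.012 and 0.012 m and z of relays in the frame of ship_rack between 0.014 and 0.022 m); the robot touches nothing.
It fails at once if a module falls into the aluminium rack: it moves faster than 0.7 m/s within about 27 mm of the nest floors (a drop from about 25 mm or more) ((x of transformer in the frame of ship_rack between -0.15 and 0.15 m and y of transformer in the frame of ship_rack between -0.05 and 0.05 m and z of transformer in the frame of ship_rack below 0.045 m and linear speed of transformer above 0.7 m/s) or (x of heatsink in the frame of ship_rack between -0.15 and 0.15 m and y of heatsink in the frame of ship_rack between -0.05 and 0.05 m and z of heatsink in the frame of ship_rack below 0.045 m and linear speed of heatsink above 0.7 m/s) or (x of capacitor in the frame of ship_rack between -0.15 and 0.15 m and y of capacitor in the frame of ship_rack between -0.05 and 0.05 m and z of capacitor in the frame of ship_rack below 0.045 m and linear speed of capacitor above 0.7 m/s) or (x of relays in the frame of ship_rack between -0.15 and 0.15 m and y of relays in the frame of ship_rack between -0.05 and 0.05 m and z of relays in the frame of ship_rack below 0.045 m and linear speed of relays above 0.7 m/s)).
It also fails if it takes over 112 s, if anything falls off the work surface, if the arm or the gripper's body presses on something with over 40 N, if the wrist force passes 120 N, or if a joint passes its speed limit or range.

## Robot

A 6-joint arm with a two-finger parallel gripper is mounted at the origin on the work surface. World frame = base frame: x ahead of the robot, y to its left, z up, the work surface at z = 0. Lengths are in mm, angles in rad, forces in N, time in s.
With the tool pointing down it reaches from about 275 to 750 mm from the base axis. Payload 10.2 kg.
Tool frame: the origin (TCP) lies between the finger pads; the fingertips stand 11 mm ahead of it and the grasp point (between the pads) lies 8 mm behind it; z points along the fingers, y is the line along which they close (so a half turn about z gives the same grasp; the last joint's range is limited). The gripper opens to 85 mm and grips with 20 to 120 N. Pads are 22 mm wide; open, the fingers measure 114 mm over their backs; the gripper's body (76 mm by 85 mm) begins 54 mm behind the grasp point. The pads swing forward as they close: fully open they stand 13 mm farther back than shut.
Start: joints at [-1.543, 0.313, 1.498, -0, 1.331, -0.223], TCP at [130.28, -508.585, 242.294] pointing down, gripper open.
Joint ranges: [-2.94, 2.94], [-0.97, 2.17], [0.19, 2.56], [-1.23, 4.37], [0.02, 3.11], [-2.88, 2.88]. Speed limits (rad/s): [2.39, 2.39, 3.01, 3.14, 3.14, 3.14].

## Interface

Orientations are given as a unit quaternion [w, x, y, z].
In Python, from rig import sense, eyes, finish_job gives the robot as it stands.
- The arm moves only by the shell command python3 -m jog 'ROWS' [FORCE]. ROWS is JSON, a list of rows, each a list of 7 numbers: the shift along the tool's x, y, z in m, then the turn, a rotation vector about the tool's x, y, z in rad, then the finger opening in m, from 0 to 0.0854. In form: [[dx, dy, dz, rx, ry, rz, gripper], ...]. A call has 1 to 5 rows; each row shifts and turns the commanded pose from where the row before left it, along the tool's axes as they then stand; what a row does not reach is not made up. A row lasts 1/10 s, in which the tool goes at most 50 mm and 8.59 degrees, less where a joint would pass 70% of its speed; a pose out of reach is approached as far as the arm can. A call is refused whole if a number of a shift passes 0.05 or a number of a turn 0.15, either way. A call with a gripper value outside its range is refused whole. The fingers move at their own pace and stop on an object; FORCE is the grip in N (left out, the last holds). Time passes only in rows, so rows that do not move let the fingers close. It gives the time, the measured TCP pose, the force, the opening and the grip force at its end, in the units of the state.
- sense(): the state, without advancing time (a new reading comes with each control period).
- eyes.capture(name): name is "scene" or "top"; returns the picture (400x640x3 uint8, red, green, blue); there is no depth.
- eyes.calibration(name): a dict with "fx", "fy", "cx", "cy" (pixels), "cam_to_world" (4x4, takes a point from camera to world coordinates). Camera axes: x right, y down, z forward; pixel columns grow to the right and rows downward; lengths in mm; the calibration is good to about 2 mm. A picture is of the moment at which its call begins. calibration takes no time and is no camera call.
- finish_job(): hands the job in; it is judged then, once.
The state is a dict: "time_s": time; "joints": joint angles; "dq": joint speeds; "tau": joint torques, N m; "eef_pos": TCP position; "ee_rot": TCP orientation; "force": force on the tool from outside, world axes, zero at the start; "wrist_torque": the same for the moment, N m; "grip_width": opening from 0.0 (shut) to 1.0 (fully open); "grip_force": force on a finger pad.
Only numpy, scipy, OpenCV 4.12 (cv2) and the standard library are available. Lean on these libraries where they do the work, as an engineer would, in place of code of your own. Each camera call takes 0.05 s, during which the arm holds its last target. There are 200 camera calls.

## Working session

There is one attempt and no reset: what is moved stays moved. The work goes in short steps, Python scripts to look and compute and a shell command to move; the robot and the scene stay as the last step left them, time stands still between calls to the robot, and variables do not carry over. Pictures are saved under pics/ and viewed, at most 14 in all, crops included, and the job is handed in when it is done.

```bash
mkdir -p pics; python3 - <<'E'
from rig import sense, eyes
import cv2
for n in ("scene","top"):
    cv2.imwrite(f"pics/{n}0.png", eyes.capture(n)[:,:,::-1]); print(n, eyes.calibration(n))
s=sense(); print(s)
E
```

```text
scene {'fx': 430.76773271585597, 'fy': 430.76773271585597, 'cx': 323.21318901587983, 'cy': 202.6789133264098, 'cam_to_world': array([[-7.47833676e-01,  4.85736849e-01, -4.52553319e-01,
         8.94397969e+02],
       [ 6.63817256e-01,  5.56919652e-01, -4.99186489e-01,
         3.93398696e+02],
       [ 9.56256496e-03, -6.73721170e-01, -7.38923773e-01,
         6.26714383e+02],
       [ 0.00000000e+00,  0.00000000e+00,  0.00000000e+00,
         1.00000000e+00]])}
top {'fx': 427.37790625017976, 'fy': 427.37790625017976, 'cx': 319.63209986626237, 'cy': 201.59615820985965, 'cam_to_world': array([[ 2.01486312e-02, -9.90055449e-01,  1.39227296e-01,
         4.47138855e+02],
       [-9.99296566e-01, -2.43477611e-02, -2.85229672e-02,
        -1.24265714e+01],
       [ 3.16291920e-02, -1.38554660e-01, -9.89849585e-01,
         8.00244186e+02],
       [ 0.00000000e+00,  0.00000000e+00,  0.00000000e+00,
         1.00000000e+00]])}
{'time_s': 0.1, 'joints': array([-1.54338336e+00,  3.13372362e-01,  1.49836281e+00, -4.41223342e-06,
        1.33101073e+00, -2.23406859e-01]), 'dq': array([ 2.57373581e-04,  7.41736750e-05, -8.98046492e-04,  1.55525858e-03,
        1.05204372e-03,  7.62399806e-04]), 'tau': array([ 1.93150154e-03, -4.12905228e+01, -2.60145092e+01, -2.04698081e-04,
        3.08500246e-03, -4.18173656e-06]), 'eef_pos': array([ 130.28152156, -508.34934996,  241.80275574]), 'ee_rot': array([-5.74065809e-04,  9.92146247e-01,  1.25081939e-01,  5.42844500e-05]), 'force': array([ 0.48557384,  0.15850292, -0.36067866]), 'wrist_torque': array([0.03734925, 0.02301696, 0.00482144]), 'grip_force': 0.0, 'grip_width': 1.0028684880225536}
```

View pics/top0.png

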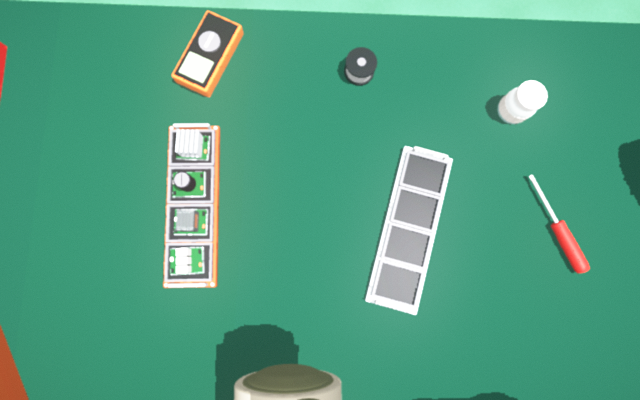

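View pics/scene0.png

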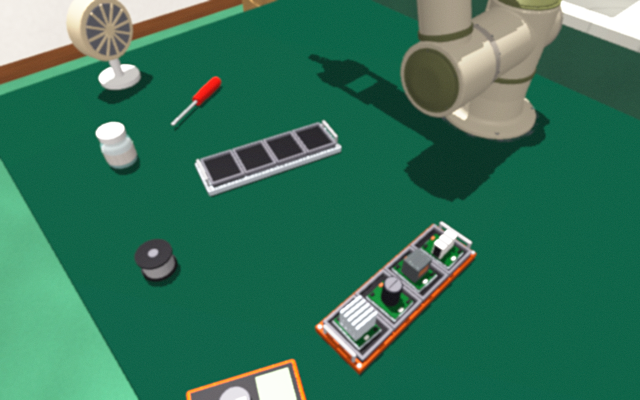

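Test rack is on the left (cols 165–218, rows 123–287). From near to far it holds relays, transformer, capacitor, heatsink. The ship rack is on the right (cols 367–452, rows 147–312), slanted. I'll enlarge both.

```bash
python3 - <<'E'
import cv2, numpy as np
a=cv2.imread("pics/top0.png")
def crop(x0,y0,w,h,k): return cv2.resize(a[y0:y0+h,x0:x0+w],None,fx=k,fy=k,interpolation=cv2.INTER_CUBIC)
# 3x crops side by side: left origin (150,115), right origin (350,140)
L=crop(155,115,80,180,3.3333); R=crop(360,140,100,180,3.3333)
cv2.imwrite("pics/crop1.png", np.hstack([L,R]))
print(L.shape,R.shape)
E
```

```text
(600, 267, 3) (600, 333, 3)
```

View pics/crop1.png

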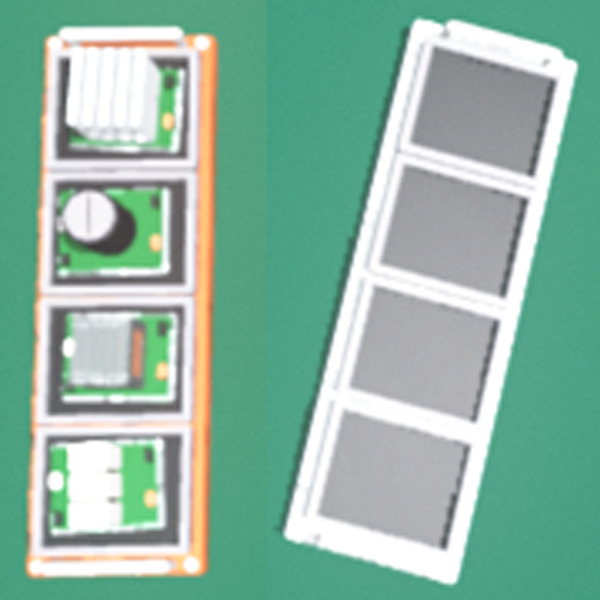

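```bash
python3 - <<'E'
import cv2, numpy as np
a=cv2.imread("pics/top0.png"); b=cv2.imread("pics/scene0.png")
def crop(a,x0,y0,w,h,k): return cv2.resize((255*(a[y0:y0+h,x0:x0+w]/255.)**1.8).astype('uint8'),None,fx=k,fy=k,interpolation=cv2.INTER_CUBIC)
# far half origin (160,120), near half origin (160,200): 6x
cv2.imwrite("pics/crop2.png", np.hstack([crop(a,160,120,65,90,6),crop(a,160,200,65,90,6)]))
cv2.imwrite("pics/crop3.png", crop(b,310,215,175,150,4.5))
E
```

```text
(no output)
```

View pics/crop2.png

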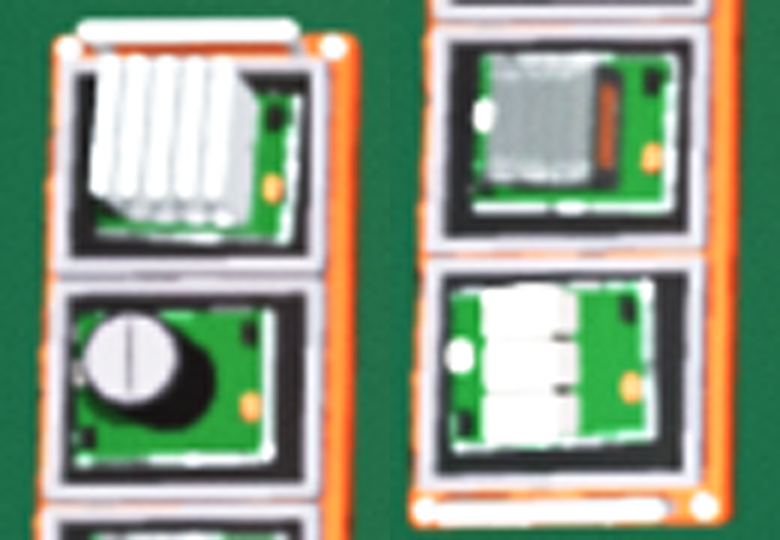

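View pics/crop3.png

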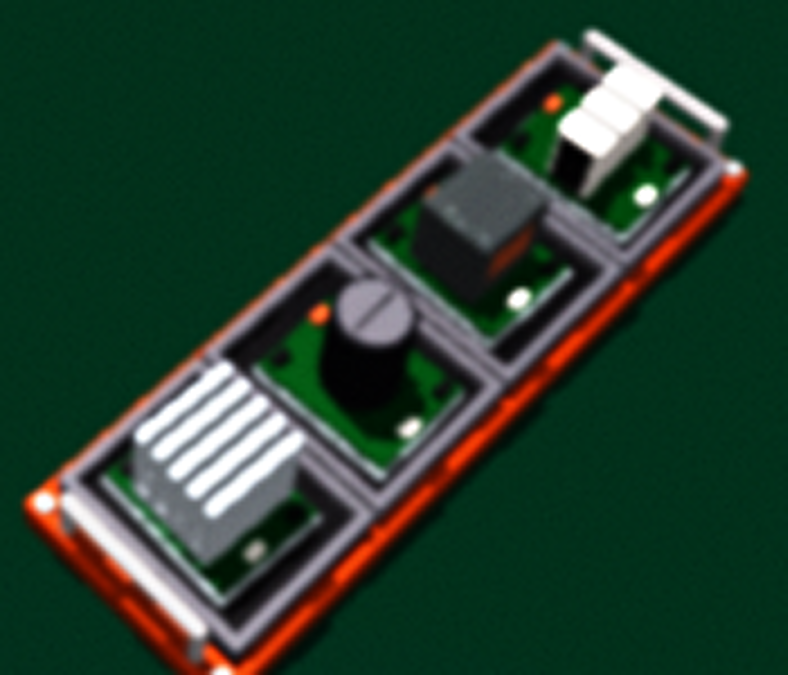

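Top view, crop2: relays top centre ≈(515,365), transformer top (541,119), capacitor top (130,358), heatsink top ≈(168,128), rack bolts at the corners. Crop3 (scene camera) shows the same modules. The modules sit offset within their nests.

```bash
cat > h.py <<'E'
import numpy as np
from rig import sense, eyes
C={n:eyes.calibration(n) for n in ("scene","top")}
def w(n,u,v,z):
    c=C[n];M=c["cam_to_world"];d=M[:3,:3]@[(u-c["cx"])/c["fx"],(v-c["cy"])/c["fy"],1]
    return (M[:3,3]+d*(z-M[2,3])/d[2])[:2]
E
python3 - <<'E'
from h import *
np.set_printoptions(precision=1,suppress=True)
A=lambda x,y,z:w("top",160+x/6,120+y/6,z)      # far panel
B=lambda x,y,z:w("top",160+(x-390)/6,200+y/6,z)
S=lambda x,y,z:w("scene",310+x/4.5,215+y/4.5,z)
bolt=[A(67,47,16),A(335,45,16),B(425,510,16),B(705,507,16)]; print("bolts",*bolt,"c",np.mean(bolt,0))
ax=(bolt[0]+bolt[1]-bolt[2]-bolt[3])/2;print("len",np.hypot(*ax),"yaw",np.degrees(np.arctan2(ax[1],ax[0])))
print("bolts scene",S(45,502,16),S(735,168,16))
def bd(F,*p):
    q=[F(*k,26) for k in p]; print("  corners",*q,"c",np.mean(q,0))
    e=(q[1]-q[0]);print("  yaw", np.degrees(np.arctan2(-e[1],e[0])-np.pi/2), np.hypot(*e), np.hypot(*(q[2]-q[1])))
for nm,t,s in (("relays",B(513,365,56),S(610,110,56)),("transf",B(541,119,60),S(488,200,60)),("cap",A(130,358,68),S(375,310,68)),("heat",A(168,128,64),S(219,439,64))): print(nm,"top",t,"scene",s)
bd(B,(450,293),(652,282),(655,437),(453,450)); bd(B,(482,55),(672,57),(670,207),(475,208))
bd(A,(80,312),(270,310),(268,458),(78,463)); bd(A,(100,88),(297,95),(287,240),(95,230))
R=lambda x,y,z:w("top",360+(x-267)/3.3333,140+y/3.3333,z)
N=[[(340,407),(470,442),(447,548),(318,515)],[(375,287),(500,318),(473,421),(350,390)],[(403,163),(528,196),(505,297),(380,265)],[(430,45),(555,78),(533,177),(410,143)]]
c=np.array([np.mean([R(*p,22) for p in n],0) for n in N]);print(c)
e=c[3]-c[0];m=c.mean(0);print("ship c",m,"yaw",np.degrees(np.arctan2(e[1],e[0])),np.hypot(*e))
P=[R(*p) for p in ((417,20,7),(577,62,14),(452,583,14),(285,540,7))];print("plate",*P,np.mean(P,0))
P=np.array(P);e=P[0]+P[1]-P[2]-P[3];print(np.degrees(np.arctan2(e[1],e[0])),np.hypot(*e)/2)
E
```

```text
bolts [690.5 246.7] [693.6 163.5] [400.4 236.5] [402.8 153.9] c [546.8 200.1]
len 290.5806350881571 yaw 1.9644008958825447
bolts scene [693.2 168.2] [400.9 240.5]
relays top [443.8 201.8] scene [446.1 204.2]
transf top [513.9 197.2] scene [514.2 201.9]
cap top [582.5 205.4] scene [582.4 208.4]
heat top [651.9 199.9] scene [653.1 206.3]
  corners [464.5 230.3] [469. 171.] [423.5 167.5] [418.5 226.3] c [443.9 198.8]
  yaw -4.347689255370342 59.508925755303636 45.65455295002224
  corners [535.8 225.7] [536.6 168.9] [491.4 167. ] [489.8 224.7] c [513.4 196.6]
  yaw -0.7626974840013603 56.77246518081567 45.22054066521007
  corners [604.1 233.8] [606.2 176.5] [560.6 174.5] [557.6 231.3] c [582.1 204. ]
  yaw -2.159611678056556 57.40194423157675 45.727533938735654
  corners [674.6 232.5] [674.2 172.1] [628.2 172.6] [629.8 231. ] c [651.7 202. ]
  yaw 0.4151169502820442 60.39857016786739 45.92082497262811
[[ 411.4 -179.2]
 [ 478.5 -196.5]
 [ 547.2 -213.5]
 [ 615.2 -230.1]]
ship c [ 513.1 -204.8] yaw -14.03886494566182 210.04303186501295
plate [ 670.6 -197.3] [ 646.6 -287.5] [ 355.6 -212.3] [ 376.1 -122.4] [ 512.2 -204.8]
-14.371395655581724 302.24754858223
```

```bash
cat >> h.py <<'E'
def go(x,y,z,yaw):
    from scipy.spatial.transform import Rotation as R
    s=sense();q=s["ee_rot"];Rc=R.from_quat([q[1],q[2],q[3],q[0]])
    t=np.radians(yaw);T=R.from_matrix(np.array([[np.cos(t),np.sin(t),0],[np.sin(t),-np.cos(t),0],[0,0,-1]]))
    print("turn",np.round((Rc.inv()*T).as_rotvec(),4),"then shift mm",np.round(T.inv().apply(np.array([x,y,z])-s["eef_pos"]),1),"t",s["time_s"],"grip",s["grip_width"],s["grip_force"])
E
python3 -c "from h import *; go(444.5,201,150,4.3)"
python3 -m jog '[[0,0,0,0,0,0.088,0.085],[0,0,0,0,0,0.088,0.085]]'
python3 -c "from h import *; go(444.5,201,150,4.3)"
```

```text
turn [-0.0011 -0.0002  0.1758] then shift mm [ 366.5 -683.8   91.8] t 0.1 grip 1.0028684880225536 0.0
time_s: 0.3
eef_pos: [130.3, -508.4, 241.9]
ee_rot: [-0.0, 0.999, 0.036, -0.0]
force: [0.2, 0.7, -0.2]
grip_width: 0.997
grip_force: 0.0
turn [-0.0009 -0.     -0.0037] then shift mm [ 366.5 -683.9   91.9] t 0.3 grip 0.9965042386430477 0.0
```

```bash
python3 -m jog '[[0.022,-0.04,0,0,0,0,0.085],[0.022,-0.04,0,0,0,0,0.085],[0.022,-0.04,0,0,0,0,0.085],[0.022,-0.04,0,0,0,0,0.085],[0.022,-0.04,0,0,0,0,0.085]]' >/dev/null
python3 -m jog '[[0.022,-0.04,0,0,0,0,0.085],[0.022,-0.04,0,0,0,0,0.085],[0.022,-0.04,0,0,0,0,0.085],[0.022,-0.04,0,0,0,0,0.085],[0.022,-0.04,0,0,0,0,0.085]]' >/dev/null
python3 -m jog '[[0.022,-0.04,0,0,0,0,0.085],[0.022,-0.04,0,0,0,0,0.085],[0.022,-0.04,0,0,0,0,0.085],[0.022,-0.04,0,0,0,0,0.085],[0,0,0,0,0,0,0.085]]'
python3 -c "from h import *; go(444.5,201,150,4.3)"
```

```text
time_s: 1.8
eef_pos: [396.1, 76.9, 241.9]
ee_rot: [-0.001, 0.999, 0.041, -0.0]
force: [-0.7, -0.6, -0.6]
grip_width: 0.997
grip_force: 0.0
turn [-0.0011  0.0004  0.0062] then shift mm [  57.5 -120.1   91.9] t 1.8 grip 0.9971769990199671 0.0
```

```bash
python3 -m jog '[[0.019,-0.04,0,0,0,0.005,0.085],[0.019,-0.04,0,0,0,0,0.085],[0.0195,-0.04,0,0,0,0,0.085],[0,0,0.045,0,0,0,0.085],[0,0,0.045,0,0,0,0.085]]' >/dev/null
python3 -m jog '[[0,0,0,0,0,0,0.06],[0,0,0,0,0,0,0.06],[0,0,0,0,0,0,0.06]]'
python3 - <<'E'
from h import *
import cv2
go(444.5,201,44,4.3)
a=cv2.cvtColor(eyes.capture("scene"),cv2.COLOR_RGB2BGR)
cv2.imwrite("pics/s1.png",cv2.resize(a[170:390,300:520],None,fx=2.7,fy=2.7,interpolation=cv2.INTER_CUBIC))
E
```

```text
time_s: 2.6
eef_pos: [445.6, 196.4, 154.7]
ee_rot: [-0.0, 0.999, 0.035, 0.002]
force: [0.2, 0.2, 0.1]
grip_width: 0.702
grip_force: 0.0
turn [-0.0004 -0.0038 -0.0059] then shift mm [ -0.7  -4.6 110.7] t 2.6 grip 0.7024273616439026 0.0
```

View pics/s1.png

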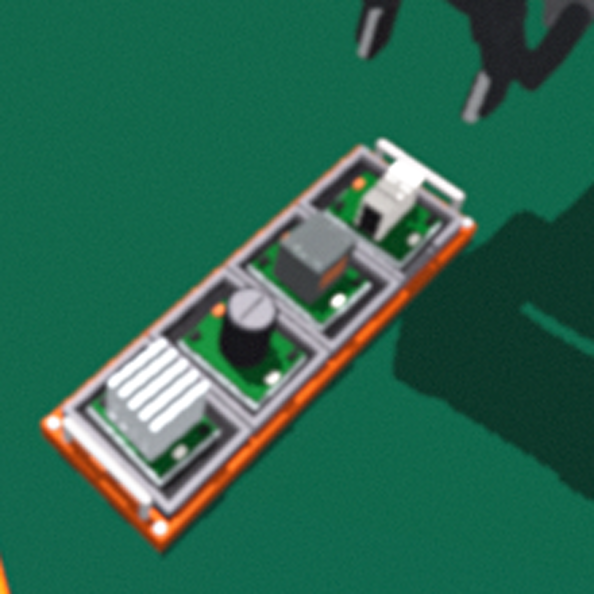

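The open fingers (crop, around (375,30) and (480,100)) straddle the relays' line from above. I'll descend.

```bash
python3 -m jog '[[-0.0005,-0.0045,0.03,0,0,-0.005,0.06],[0,0,0.03,0,0,0,0.06],[0,0,0.03,0,0,0,0.06],[0,0,0.015,0,0,0,0.06],[0,0,0,0,0,0,0.06]]' >/dev/null
python3 -c "from h import *; go(444.5,201,44,4.3)"
```

```text
turn [ 0.0001  0.001  -0.0006] then shift mm [ 1.  -0.   3.1] t 3.15 grip 0.7063809103752711 0.0
```

```bash
python3 -m jog '[[0,0,0.003,0,0,0,0.06],[0,0,0,0,0,0,0.0],[0,0,0,0,0,0,0.0],[0,0,0,0,0,0,0.0],[0,0,0,0,0,0,0.0]]' 40
python3 -m jog '[[0,0,0,0,0,0,0],[0,0,0,0,0,0,0],[0,0,0,0,0,0,0]]'
python3 -c "from h import *; go(444.5,201,44,4.3)"
```

```text
time_s: 3.65
eef_pos: [444.1, 201.2, 45.1]
ee_rot: [-0.0, 0.999, 0.037, 0.001]
force: [-0.6, -0.0, 7.3]
grip_width: 0.203
grip_force: 40.9
time_s: 3.95
eef_pos: [444.1, 201.2, 45.2]
ee_rot: [-0.0, 0.999, 0.037, 0.001]
force: [-1.5, -0.1, 6.1]
grip_width: 0.197
grip_force: 40.9
turn [-0.0002 -0.0016 -0.0002] then shift mm [0.4 0.3 1.2] t 3.95 grip 0.19723449178856353 40.89803874492645
```

```bash
python3 -m jog '[[0,0,-0.01,0,0,0,0],[0,0,-0.02,0,0,0,0],[0,0,-0.03,0,0,0,0],[0,0,-0.03,0,0,0,0],[0,0,-0.02,0,0,0,0]]'
python3 -m jog '[[0,0,0,0,0,0.108,0],[0,0,0,0,0,0.108,0],[0,0,0,0,0,0.108,0],[0,0,0,0,0,0,0]]'
python3 - <<'E'
from h import *
import cv2
go(615,-230.5,145,-14.2)
a=cv2.cvtColor(eyes.capture("scene"),cv2.COLOR_RGB2BGR)
cv2.imwrite("pics/s2.png",cv2.resize(a[120:340,300:580],None,fx=2.7,fy=2.7,interpolation=cv2.INTER_CUBIC))
E
```

```text
time_s: 4.45
eef_pos: [443.8, 201.2, 156.9]
ee_rot: [-0.0, 0.999, 0.037, 0.001]
force: [0.5, -0.2, -1.4]
grip_width: 0.205
grip_force: 39.9
time_s: 4.85
eef_pos: [443.4, 201.1, 154.8]
ee_rot: [-0.0, 0.992, -0.125, 0.0]
force: [-0.1, -0.8, -1.0]
grip_width: 0.202
grip_force: 39.8
turn [-0.0001 -0.0002 -0.0023] then shift mm [272.2 376.3   9.8] t 4.85 grip 0.20203818722367956 39.84146475791931
```

View pics/s2.png

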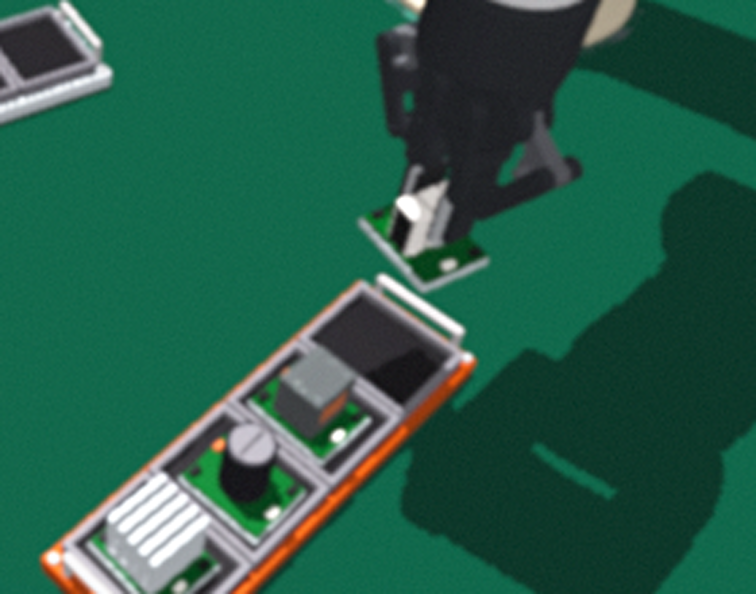

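Relays module is held level (crop ≈(425,240)) and its nest is empty. I'll carry it across.

```bash
python3 -m jog '[[0.027,0.037,0,0,0,0,0],[0.027,0.037,0,0,0,0,0],[0.027,0.037,0,0,0,0,0],[0.027,0.037,0,0,0,0,0],[0.027,0.037,0,0,0,0,0]]' >/dev/null
python3 -m jog '[[0.027,0.037,0,0,0,0,0],[0.027,0.037,0,0,0,0,0],[0.027,0.037,0,0,0,0,0],[0.027,0.037,0,0,0,0,0],[0,0,0,0,0,0,0]]' >/dev/null
python3 -m jog '[[0,0,0,0,0,0,0],[0,0,0,0,0,0,0]]' >/dev/null
python3 -c "from h import *; go(615,-230.5,60,-14.2)"
```

```text
turn [-0.0003  0.0006  0.0007] then shift mm [30.  43.9 94.3] t 6.1 grip 0.2052550338643725 39.872369170188904
```

```bash
python3 -m jog '[[0.015,0.022,0,0,0,0,0],[0.015,0.022,0,0,0,0,0],[0,0,0.03,0,0,0,0],[0,0,0.03,0,0,0,0],[0,0,0.02,0,0,0,0]]' >/dev/null
python3 -m jog '[[0,0,0,0,0,0,0],[0,0,0,0,0,0,0],[0,0,0,0,0,0,0]]' >/dev/null
python3 - <<'E'
from h import *
import cv2
go(615,-230.5,45,-14.2)
a=cv2.cvtColor(eyes.capture("scene"),cv2.COLOR_RGB2BGR)
cv2.imwrite("pics/s3.png",cv2.resize(a[60:230,150:370],None,fx=3.5,fy=3.5,interpolation=cv2.INTER_CUBIC))
E
```

```text
turn [ 0.0008 -0.0028 -0.0004] then shift mm [-1.1 -0.7 31.3] t 6.9 grip 0.20273357541443932 39.87346529960632
```

View pics/s3.png

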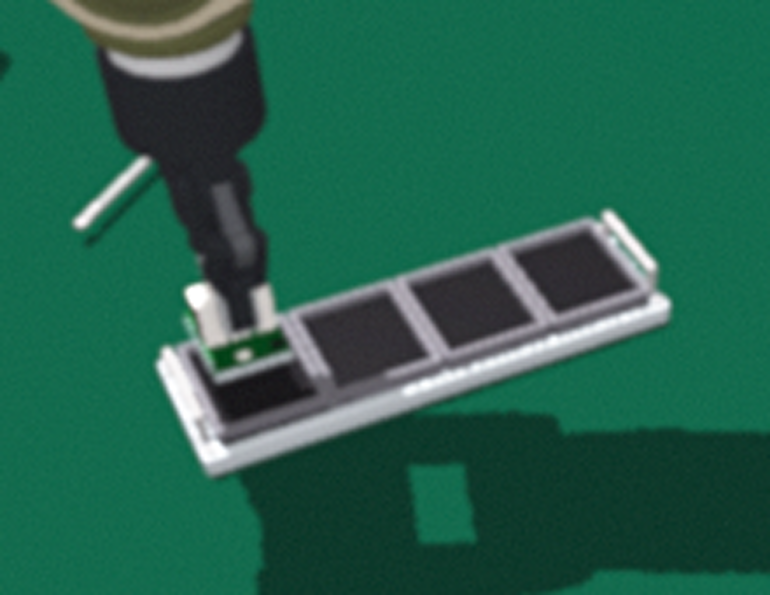

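Module hangs above the farthest nest (crop ≈(245,345)), aligned with the rack. I'll lower slowly.

```bash
python3 -m jog '[[-0.001,-0.001,0.01,0,0,0,0],[0,0,0.01,0,0,0,0],[0,0,0.006,0,0,0,0],[0,0,0.003,0,0,0,0],[0,0,0,0,0,0,0]]'
python3 -m jog '[[0,0,0.001,0,0,0,0],[0,0,0.001,0,0,0,0],[0,0,0,0,0,0,0]]'
python3 -m jog '[[0,0,0.001,0,0,0,0],[0,0,0,0,0,0,0]]'
```

```text
time_s: 7.45
eef_pos: [614.3, -230.3, 45.2]
ee_rot: [-0.0, 0.992, -0.124, -0.0]
force: [-1.5, 2.2, 3.5]
grip_width: 0.201
grip_force: 40.4
time_s: 7.75
eef_pos: [614.3, -230.3, 45.2]
ee_rot: [0.0, 0.992, -0.124, -0.0]
force: [-9.9, 3.8, 16.3]
grip_width: 0.201
grip_force: 42.1
time_s: 7.95
eef_pos: [614.3, -230.3, 45.2]
ee_rot: [0.0, 0.992, -0.124, -0.0]
force: [-12.0, 5.3, 22.1]
grip_width: 0.201
grip_force: 43.1
```

```bash
python3 -m jog '[[0,0,-0.002,0,0,0,0],[0,0,0,0,0,0,0.06],[0,0,0,0,0,0,0.06],[0,0,0,0,0,0,0.06],[0,0,0,0,0,0,0.06]]'
python3 -m jog '[[0,0,-0.01,0,0,0,0.06],[0,0,-0.03,0,0,0,0.06],[0,0,-0.03,0,0,0,0.06],[0,0,-0.03,0,0,0,0.06],[0,0,-0.01,0,0,0,0.06]]'
python3 -m jog '[[0,0,0,0,0,-0.131,0.06],[0,0,0,0,0,-0.131,0.06],[0,0,0,0,0,0,0.06]]'
python3 -c "from h import *; go(514,199,150,0.8)"
```

```text
time_s: 8.45
eef_pos: [614.4, -230.3, 44.0]
ee_rot: [-0.0, 0.992, -0.124, -0.0]
force: [0.1, -1.2, -0.1]
grip_width: 0.703
grip_force: 0.0
time_s: 8.95
eef_pos: [615.5, -230.9, 158.4]
ee_rot: [0.001, 0.992, -0.124, 0.003]
force: [0.1, -0.5, 0.7]
grip_width: 0.702
grip_force: 0.0
time_s: 9.25
eef_pos: [614.2, -230.2, 153.8]
ee_rot: [-0.0, 1.0, 0.007, -0.0]
force: [-0.2, 0.0, -0.6]
grip_width: 0.699
grip_force: 0.0
turn [-0.0005  0.0008 -0.    ] then shift mm [ -94.2 -430.6    3.8] t 9.25 grip 0.6988559037321616 0.0
```

```bash
python3 -m jog '[[-0.0105,-0.048,0,0,0,0,0.06],[-0.0105,-0.048,0,0,0,0,0.06],[-0.0105,-0.048,0,0,0,0,0.06],[-0.0105,-0.048,0,0,0,0,0.06],[-0.0105,-0.048,0,0,0,0,0.06]]' >/dev/null
python3 -m jog '[[-0.0105,-0.048,0,0,0,0,0.06],[-0.0105,-0.048,0,0,0,0,0.06],[-0.0105,-0.048,0,0,0,0,0.06],[-0.0105,-0.048,0,0,0,0,0.06],[0,0,0,0,0,0,0.06]]' >/dev/null
python3 -m jog '[[0,0,0,0,0,0,0.06],[0,0,0,0,0,0,0.06],[0,0,0,0,0,0,0.06]]' >/dev/null
python3 - <<'E'
from h import *
import cv2
go(514,199,44,0.8)
a=cv2.cvtColor(eyes.capture("top"),cv2.COLOR_RGB2BGR)
cv2.imwrite("pics/t4.png",cv2.resize(a[130:330,350:470],None,fx=3,fy=3,interpolation=cv2.INTER_CUBIC))
E
```

```text
turn [ 0.0001  0.0002 -0.0041] then shift mm [-8.000e-01  1.000e-01  1.102e+02] t 10.55 grip 0.7008725931394515 0.0
```

View pics/t4.png

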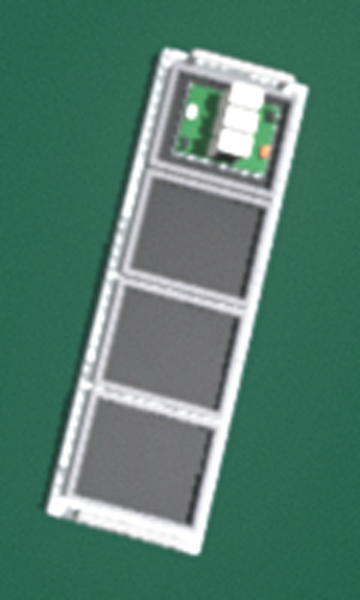

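The relays are centred in the farthest nest (board centre ≈(228,130), nest centre ≈(226,130)). Next is the transformer.

```bash
python3 -m jog '[[-0.001,0,0.03,0,0,-0.004,0.06],[0,0,0.03,0,0,0,0.06],[0,0,0.03,0,0,0,0.06],[0,0,0.015,0,0,0,0.06],[0,0,0.005,0,0,0,0.06]]' >/dev/null
python3 -m jog '[[0,0,0,0,0,0,0.06],[0,0,0,0,0,0,0],[0,0,0,0,0,0,0],[0,0,0,0,0,0,0],[0,0,0,0,0,0,0]]' 50
python3 -m jog '[[0,0,0,0,0,0,0],[0,0,0,0,0,0,0]]'
python3 -m jog '[[0,0,-0.01,0,0,0,0],[0,0,-0.02,0,0,0,0],[0,0,-0.03,0,0,0,0],[0,0,-0.03,0,0,0,0],[0,0,-0.02,0,0,0,0]]'
python3 -m jog '[[0,0,0,0,0,0.131,0],[0,0,0,0,0,0.131,0],[0,0,0,0,0,0,0],[0,0,0,0,0,0,0]]'
python3 -c "from h import *; go(547,-213.5,150,-14.2)"
```

```text
time_s: 11.6
eef_pos: [514.1, 200.3, 45.5]
ee_rot: [-0.0, 1.0, 0.008, 0.001]
force: [-0.8, -2.8, 5.9]
grip_width: 0.341
grip_force: 51.2
time_s: 11.8
eef_pos: [514.1, 200.3, 45.6]
ee_rot: [-0.0, 1.0, 0.008, 0.001]
force: [0.6, -2.4, 6.7]
grip_width: 0.341
grip_force: 51.2
time_s: 12.3
eef_pos: [513.5, 200.6, 156.8]
ee_rot: [-0.0, 1.0, 0.008, 0.001]
force: [0.1, 0.2, -3.0]
grip_width: 0.344
grip_force: 50.0
time_s: 12.7
eef_pos: [513.2, 200.4, 154.4]
ee_rot: [0.0, 0.993, -0.121, -0.0]
force: [0.1, 0.6, -3.3]
grip_width: 0.34
grip_force: 50.0
turn [0.0001 0.0004 0.0062] then shift mm [134.3 393.    4.4] t 12.7 grip 0.34009843110371163 50.026384592056274
```

```bash
python3 -m jog '[[0.015,0.0435,0,0,0,0.006,0],[0.015,0.0435,0,0,0,0,0],[0.015,0.0435,0,0,0,0,0],[0.015,0.0435,0,0,0,0,0],[0.015,0.0435,0,0,0,0,0]]' >/dev/null
python3 -m jog '[[0.015,0.0435,0,0,0,0,0],[0.015,0.0435,0,0,0,0,0],[0.015,0.0435,0,0,0,0,0],[0.015,0.0435,0,0,0,0,0],[0,0,0,0,0,0,0]]' >/dev/null
python3 -m jog '[[0,0,0,0,0,0,0],[0,0,0.03,0,0,0,0],[0,0,0.03,0,0,0,0],[0,0,0,0,0,0,0],[0,0,0,0,0,0,0]]' >/dev/null
python3 -c "from h import *; go(547,-213.5,45.6,-14.2)"
```

```text
turn [-0.0001 -0.     -0.0013] then shift mm [ 0.1  2.  49.5] t 14.2 grip 0.3406304213824541 50.75134098529816
```

```bash
python3 -m jog '[[0,0.002,0.02,0,0,0,0],[0,0,0.015,0,0,0,0],[0,0,0.008,0,0,0,0],[0,0,0.003,0,0,0,0],[0,0,0,0,0,0,0]]'
python3 -m jog '[[0,0,0.002,0,0,0,0],[0,0,0.001,0,0,0,0],[0,0,0.001,0,0,0,0],[0,0,0,0,0,0,0]]'
```

```text
time_s: 14.7
eef_pos: [547.1, -214.3, 49.2]
ee_rot: [0.0, 0.992, -0.125, 0.001]
force: [0.9, -0.3, -3.7]
grip_width: 0.343
grip_force: 50.9
time_s: 15.1
eef_pos: [546.9, -214.4, 45.6]
ee_rot: [0.0, 0.992, -0.125, 0.0]
force: [-3.4, 1.9, 6.2]
grip_width: 0.342
grip_force: 52.0
```

```bash
python3 -m jog '[[0,0,0,0,0,0,0.06],[0,0,0,0,0,0,0.06],[0,0,0,0,0,0,0.06],[0,0,0,0,0,0,0.06]]'
python3 -m jog '[[0,0,-0.01,0,0,0,0.06],[0,0,-0.03,0,0,0,0.06],[0,0,-0.03,0,0,0,0.06],[0,0,-0.03,0,0,0,0.06],[0,0,-0.01,0,0,0,0.06]]' >/dev/null
python3 -m jog '[[0,0,0,0,0,-0.143,0.06],[0,0,0,0,0,-0.143,0.06],[0,0,0,0,0,0,0.06],[0,0,0,0,0,0,0.06]]' >/dev/null
python3 -c "from h import *; go(582.3,206,150,2.2)"
```

```text
time_s: 15.5
eef_pos: [546.7, -214.3, 44.3]
ee_rot: [0.0, 0.992, -0.125, 0.0]
force: [0.2, -0.7, 0.1]
grip_width: 0.701
grip_force: 0.0
turn [-0.0004  0.0006 -0.0075] then shift mm [  51.9 -418.5    3.9] t 16.4 grip 0.7016503517285095 0.0
```

```bash
python3 -m jog '[[0.006,-0.0465,0,0,0,-0.007,0.06],[0.006,-0.0465,0,0,0,0,0.06],[0.006,-0.0465,0,0,0,0,0.06],[0.006,-0.0465,0,0,0,0,0.06],[0.006,-0.0465,0,0,0,0,0.06]]' >/dev/null
python3 -m jog '[[0.006,-0.0465,0,0,0,0,0.06],[0.006,-0.0465,0,0,0,0,0.06],[0.006,-0.0465,0,0,0,0,0.06],[0.006,-0.0465,0,0,0,0,0.06],[0,0,0,0,0,0,0.06]]' >/dev/null
python3 -m jog '[[0,0,0,0,0,0,0.06],[0,0,0,0,0,0,0.06],[0,0,0,0,0,0,0.06]]' >/dev/null
python3 -c "from h import *; go(582.3,206,44,2.2)"
```

```text
turn [0.0002 0.0002 0.0008] then shift mm [ -1.2  -1.3 110.3] t 17.7 grip 0.7061830906901521 0.0
```

```bash
python3 -m jog '[[-0.001,-0.001,0.03,0,0,0,0.06],[0,0,0.03,0,0,0,0.06],[0,0,0.03,0,0,0,0.06],[0,0,0.015,0,0,0,0.06],[0,0,0.005,0,0,0,0.06]]' >/dev/null
python3 -m jog '[[0,0,0,0,0,0,0.06],[0,0,0,0,0,0,0],[0,0,0,0,0,0,0],[0,0,0,0,0,0,0],[0,0,0,0,0,0,0]]' 50
python3 -m jog '[[0,0,0,0,0,0,0],[0,0,0,0,0,0,0]]'
python3 -m jog '[[0,0,-0.01,0,0,0,0],[0,0,-0.02,0,0,0,0],[0,0,-0.03,0,0,0,0],[0,0,-0.03,0,0,0,0],[0,0,-0.02,0,0,0,0]]'
python3 -m jog '[[0,0,0,0,0,0.143,0],[0,0,0,0,0,0.143,0],[0,0,0,0,0,0,0],[0,0,0,0,0,0,0]]'
python3 - <<'E'
from h import *
import cv2
go(479,-196.3,150,-14.2)
a=cv2.cvtColor(eyes.capture("scene"),cv2.COLOR_RGB2BGR)
cv2.imwrite("pics/s5.png",cv2.resize(a[100:360,180:480],None,fx=2.3,fy=2.3,interpolation=cv2.INTER_CUBIC))
E
```

```text
time_s: 18.7
eef_pos: [583.1, 207.2, 45.8]
ee_rot: [-0.0, 1.0, 0.021, 0.001]
force: [-1.9, -0.5, 6.4]
grip_width: 0.335
grip_force: 49.3
time_s: 18.9
eef_pos: [583.1, 207.2, 45.8]
ee_rot: [-0.0, 1.0, 0.021, 0.001]
force: [-0.5, -0.4, 6.6]
grip_width: 0.337
grip_force: 49.3
time_s: 19.4
eef_pos: [582.7, 207.1, 157.2]
ee_rot: [-0.0, 1.0, 0.021, 0.001]
force: [0.4, -0.5, -1.5]
grip_width: 0.336
grip_force: 49.4
time_s: 19.8
eef_pos: [582.3, 207.0, 154.6]
ee_rot: [-0.0, 0.993, -0.12, -0.0]
force: [-0.2, -0.1, -1.6]
grip_width: 0.333
grip_force: 49.4
turn [0.     0.     0.0075] then shift mm [ -1.2 416.4   4.6] t 19.8 grip 0.3334444041605444 49.36798632144928
```

View pics/s5.png

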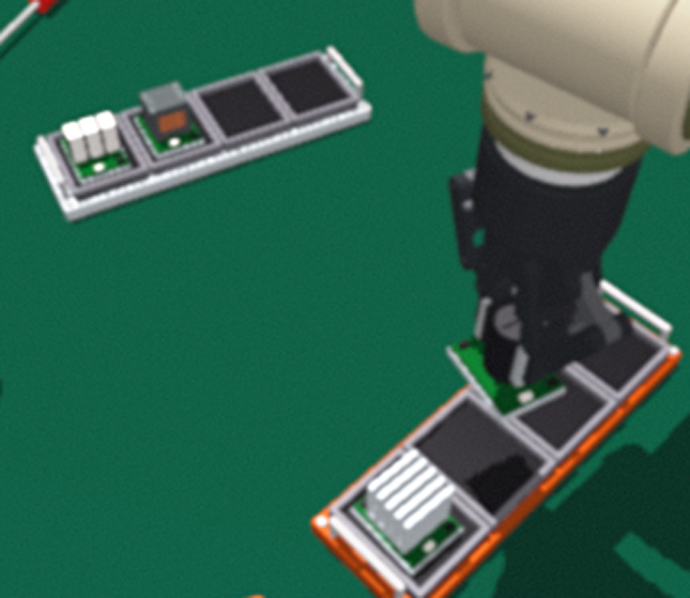

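Relays (90,145) and transformer (165,120) are seated in the ship rack. The capacitor module is held level at (510,350).

```bash
python3 -m jog '[[0,0.046,0,0,0,0.007,0],[0,0.046,0,0,0,0,0],[0,0.046,0,0,0,0,0],[0,0.046,0,0,0,0,0],[0,0.046,0,0,0,0,0]]' >/dev/null
python3 -m jog '[[0,0.046,0,0,0,0,0],[0,0.046,0,0,0,0,0],[0,0.046,0,0,0,0,0],[0,0.046,0,0,0,0,0],[0,0,0,0,0,0,0]]' >/dev/null
python3 -m jog '[[0,0,0,0,0,0,0],[0,0,0.03,0,0,0,0],[0,0,0.03,0,0,0,0],[0,0,0,0,0,0,0],[0,0,0,0,0,0,0]]' >/dev/null
python3 -c "from h import *; go(479,-196.3,45.8,-14.2)"
```

```text
turn [-0.0001 -0.     -0.0013] then shift mm [-0.5  3.2 49.2] t 21.35 grip 0.33695806046778504 49.72191631793976
```

```bash
python3 -m jog '[[-0.0005,0.003,0.02,0,0,0,0],[0,0,0.015,0,0,0,0],[0,0,0.008,0,0,0,0],[0,0,0.003,0,0,0,0],[0,0,0,0,0,0,0]]'
python3 -m jog '[[0,0,0.002,0,0,0,0],[0,0,0.001,0,0,0,0],[0,0,0.001,0,0,0,0],[0,0,0,0,0,0,0]]'
```

```text
time_s: 21.85
eef_pos: [479.0, -196.9, 49.0]
ee_rot: [0.0, 0.992, -0.125, 0.001]
force: [-0.9, -0.2, -0.9]
grip_width: 0.338
grip_force: 49.7
time_s: 22.25
eef_pos: [478.8, -197.0, 45.8]
ee_rot: [0.0, 0.992, -0.125, 0.0]
force: [-4.6, 2.8, 13.4]
grip_width: 0.336
grip_force: 51.3
```

Seated. Next I release and go to the heat sink (yaw −0.4°, 13.8° = 0.241 rad).

```bash
python3 -m jog '[[0,0,-0.001,0,0,0,0],[0,0,0,0,0,0,0.06],[0,0,0,0,0,0,0.06],[0,0,0,0,0,0,0.06],[0,0,0,0,0,0,0.06]]'
python3 -m jog '[[0,0,-0.01,0,0,0,0.06],[0,0,-0.03,0,0,0,0.06],[0,0,-0.03,0,0,0,0.06],[0,0,-0.03,0,0,0,0.06],[0,0,-0.01,0,0,0,0.06]]' >/dev/null
python3 -m jog '[[0,0,0,0,0,-0.12,0.06],[0,0,0,0,0,-0.12,0.06],[0,0,0,0,0,0,0.06],[0,0,0,0,0,0,0.06]]' >/dev/null
python3 -c "from h import *; go(652.3,203,150,-0.4)"
```

```text
time_s: 22.75
eef_pos: [478.5, -196.8, 45.2]
ee_rot: [-0.0, 0.992, -0.125, -0.0]
force: [0.3, 0.6, -0.3]
grip_width: 0.7
grip_force: 0.0
turn [-0.0004  0.0006 -0.0074] then shift mm [ 171.1 -400.9    5. ] t 23.65 grip 0.7027828259024569 0.0
```

```bash
python3 -m jog '[[0.017,-0.04,0,0,0,-0.007,0.06],[0.017,-0.04,0,0,0,0,0.06],[0.017,-0.04,0,0,0,0,0.06],[0.017,-0.04,0,0,0,0,0.06],[0.017,-0.04,0,0,0,0,0.06]]' >/dev/null
python3 -m jog '[[0.017,-0.04,0,0,0,0,0.06],[0.017,-0.04,0,0,0,0,0.06],[0.017,-0.04,0,0,0,0,0.06],[0.017,-0.04,0,0,0,0,0.06],[0.017,-0.04,0,0,0,0,0.06]]' >/dev/null
python3 -m jog '[[0,0,0,0,0,0,0.06],[0,0,0,0,0,0,0.06],[0,0,0,0,0,0,0.06]]' >/dev/null
python3 -c "from h import *; go(652.3,203,44,-0.4)"
```

```text
turn [0.0003 0.0007 0.0007] then shift mm [  2.   -1.6 111.1] t 24.95 grip 0.7011782741754248 0.0
```

```bash
python3 -m jog '[[0.002,-0.0015,0.03,0,0,0,0.06],[0,0,0.03,0,0,0,0.06],[0,0,0.03,0,0,0,0.06],[0,0,0.015,0,0,0,0.06],[0,0,0.005,0,0,0,0.06]]' >/dev/null
python3 -m jog '[[0,0,0,0,0,0,0.06],[0,0,0,0,0,0,0],[0,0,0,0,0,0,0],[0,0,0,0,0,0,0],[0,0,0,0,0,0,0]]' 50
python3 -m jog '[[0,0,0,0,0,0,0],[0,0,0,0,0,0,0]]'
python3 -m jog '[[0,0,-0.01,0,0,0,0],[0,0,-0.02,0,0,0,0],[0,0,-0.03,0,0,0,0],[0,0,-0.03,0,0,0,0],[0,0,-0.02,0,0,0,0]]'
python3 -m jog '[[0,0,0,0,0,0.12,0],[0,0,0,0,0,0.12,0],[0,0,0,0,0,0,0],[0,0,0,0,0,0,0]]'
python3 -c "from h import *; go(411,-179.1,150,-14.2)"
```

```text
time_s: 25.95
eef_pos: [653.4, 203.9, 47.2]
ee_rot: [-0.0, 1.0, -0.002, 0.002]
force: [-0.9, 1.1, 5.8]
grip_width: 0.415
grip_force: 52.4
time_s: 26.15
eef_pos: [653.4, 204.0, 47.2]
ee_rot: [-0.0, 1.0, -0.002, 0.002]
force: [-1.9, 0.0, 6.1]
grip_width: 0.41
grip_force: 52.4
time_s: 26.65
eef_pos: [652.8, 203.9, 158.2]
ee_rot: [-0.0, 1.0, -0.002, 0.001]
force: [0.5, 0.3, -2.5]
grip_width: 0.411
grip_force: 51.4
time_s: 27.05
eef_pos: [652.4, 203.8, 155.4]
ee_rot: [0.0, 0.993, -0.12, -0.0]
force: [0.0, 0.1, -1.4]
grip_width: 0.411
grip_force: 51.3
turn [0.0001 0.0003 0.0068] then shift mm [-140.   430.4    5.4] t 27.05 grip 0.41072208109648456 51.28308355808258
```

```bash
python3 -m jog '[[-0.014,0.043,0,0,0,0.007,0],[-0.014,0.043,0,0,0,0,0],[-0.014,0.043,0,0,0,0,0],[-0.014,0.043,0,0,0,0,0],[-0.014,0.043,0,0,0,0,0]]' >/dev/null
python3 -m jog '[[-0.014,0.043,0,0,0,0,0],[-0.014,0.043,0,0,0,0,0],[-0.014,0.043,0,0,0,0,0],[-0.014,0.043,0,0,0,0,0],[-0.014,0.043,0,0,0,0,0]]' >/dev/null
python3 -m jog '[[0,0,0,0,0,0,0],[0,0,0.03,0,0,0,0],[0,0,0.03,0,0,0,0],[0,0,0,0,0,0,0],[0,0,0,0,0,0,0]]' >/dev/null
python3 -c "from h import *; go(411,-179.1,47.2,-14.2)"
```

```text
turn [-0.0001  0.     -0.0016] then shift mm [ 0.6  1.1 48.8] t 28.55 grip 0.4136869659080501 51.361804604530334
```

```bash
python3 -m jog '[[0.0005,0.001,0.02,0,0,0,0],[0,0,0.015,0,0,0,0],[0,0,0.008,0,0,0,0],[0,0,0.003,0,0,0,0],[0,0,0,0,0,0,0]]'
python3 -m jog '[[0,0,0.002,0,0,0,0],[0,0,0.001,0,0,0,0],[0,0,0.001,0,0,0,0],[0,0,0,0,0,0,0]]'
```

```text
time_s: 29.05
eef_pos: [411.0, -179.3, 50.0]
ee_rot: [0.0, 0.992, -0.125, 0.0]
force: [-0.7, -0.0, -2.1]
grip_width: 0.419
grip_force: 51.6
time_s: 29.45
eef_pos: [410.9, -179.4, 47.1]
ee_rot: [0.0, 0.992, -0.125, 0.001]
force: [-7.1, 3.5, 20.9]
grip_width: 0.416
grip_force: 54.4
```

```bash
python3 -m jog '[[0,0,-0.001,0,0,0,0],[0,0,0,0,0,0,0.06],[0,0,0,0,0,0,0.06],[0,0,0,0,0,0,0.06],[0,0,0,0,0,0,0.06]]'
python3 -m jog '[[0,0,-0.01,0,0,0,0.06],[0,0,-0.03,0,0,0,0.06],[0,0,-0.03,0,0,0,0.06],[0,0,-0.04,0,0,0,0.06],[0,0,-0.04,0,0,0,0.06]]' >/dev/null
python3 -m jog '[[0,-0.045,0,0,0,0,0.06],[0,-0.045,0,0,0,0,0.06],[0,-0.045,0,0,0,0,0.06],[0,-0.045,0,0,0,0,0.06],[0,-0.045,0,0,0,0,0.06]]' >/dev/null
python3 -m jog '[[0,0,0,0,0,0,0.06],[0,0,0,0,0,0,0.06],[0,0,0,0,0,0,0.06]]'
python3 - <<'E'
from h import *
import cv2
a=cv2.cvtColor(eyes.capture("top"),cv2.COLOR_RGB2BGR);b=cv2.cvtColor(eyes.capture("scene"),cv2.COLOR_RGB2BGR)
f=lambda a,x,y,w,h,k:cv2.resize((255*(a[y:y+h,x:x+w]/255.)**1.6).astype('uint8'),(int(w*k),int(h*k)),interpolation=cv2.INTER_CUBIC)
L=f(a,360,140,100,180,3.3);R=f(b,190,100,160,220,2.7)
cv2.imwrite("pics/end.png",np.hstack([L,R]))
E
```

```text
time_s: 29.95
eef_pos: [410.5, -179.2, 46.2]
ee_rot: [-0.0, 0.992, -0.125, -0.0]
force: [0.5, -0.3, 0.5]
grip_width: 0.701
grip_force: 0.0
time_s: 31.25
eef_pos: [466.3, 38.0, 196.6]
ee_rot: [0.0, 0.992, -0.126, 0.0]
force: [-0.1, -0.1, -0.0]
grip_width: 0.705
grip_force: 0.0
```

View pics/end.png

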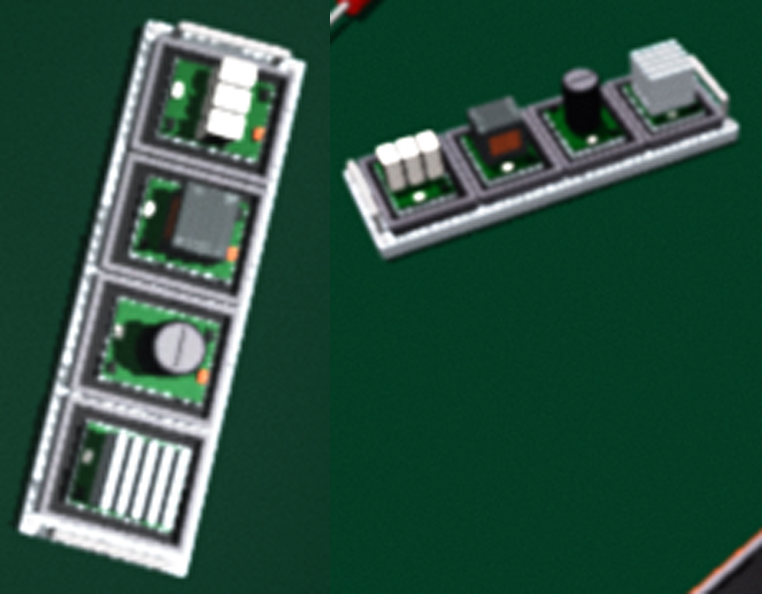

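All four boards sit flat and centred in their nests (left panel centres ≈(220,108), (187,228), (160,348), (130,475)), in reversed order. The arm is clear.

```bash
python3 -c "from rig import finish_job; print(finish_job())"
```

```text
the job is handed in; nothing more can be done
None
```

All four modules are in the aluminium rack in reverse order (nearest to farthest: heatsink, capacitor, transformer, relays), each lowered to contact and released, and the job was handed in at about 31 s; the last pictures show them flat and centred, but no verdict was returned, and one crop I viewed was 788 x 675, over the 800 x 600 limit.

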